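Close up the jeweller's ring and stone chest

ROBOT

A 7-joint arm with a two-finger parallel gripper is mounted at the origin on the work surface. World frame = base frame: x ahead of the robot, y to its left, z up, the work surface at z = 0. Lengths are in m, angles in rad, forces in N, time in s.
With the tool pointing down it reaches from about 0.4 to 0.9 m from the base axis. Payload 5.5 kg.
Tool frame: the origin (TCP) lies midway between the tips of the shut fingers; the grasp point (between the pads) lies 19 mm behind it (manip.grip_depth is the distance from the TCP to the grasp point, in m); z points along the fingers, y is the line along which they close (so a half turn about z gives the same grasp; the last joint's range is limited). The gripper opens to 92 mm and grips with 3 to 60 N. Pads are 19 mm wide; open, the fingers measure 130 mm over their backs; the gripper's body (75 mm by 190 mm) begins 47 mm behind the grasp point.
Start: joints at [-0.873, 0.501, -0.427, 1.55, 0.221, 1.138, -0.21], TCP at [0.274, 0.59, 0.227] pointing down, gripper open.
Joint ranges: [-2.88, 2.88], [-0.31, 2.03], [-1.54, 1.56], [0.2, 2.42], [-1.41, 4.55], [0.19, 2.02], [-2.57, 2.57]. Speed limits (rad/s): [2.57, 2.57, 3.14, 3.14, 3.14, 3.14, 3.14].

INTERFACE

Orientations are given as a unit quaternion [x, y, z, w].
In Python, from bench import manip, effector, viewer gives the robot as it stands. Calls block until the motion is done:
- manip.move_pose(position, orientation): joint-space move of the TCP to a pose.
- manip.servo_line(position, ori=None, vel=0.15): straight line of the TCP; ori=None keeps the orientation; vel is the mean speed in m/s.
- manip.movej(angles): joint-space move.
- effector.open_jaws() and effector.close(f_grip=None): open the fingers fully, or close them until they stop; f_grip is the grip in N (None keeps the last).
- manip.sleep(seconds).
- manip.solve_ik(position, orientation): joint angles nearest the present ones, or None.
- viewer.get_image(name): name is "scene" or "top"; returns the picture (480x640x3 uint8, red, green, blue); there is no depth.
- viewer.get_calibration(name): a dict with "vfov" (degrees; the focal length in pixels is half the picture's height over the tangent of half this angle, whatever the lens; pixels are square), "cx", "cy" (the principal point, pixels), "eye" and "attitude" of the camera in the world. Camera axes: x right, y down, z forward; pixel columns grow to the right and rows downward; lengths in m; the calibration is good to about 2 mm. A picture is of the moment at which its call begins. get_calibration takes no time and is no camera call.
A pose or a line that the arm cannot do raises manip.PlanningError and nothing moves.
- manip.hand_in(): hands the job in; it is judged then, once.
Readings, each from a call of its own:
- manip.current_clock(): time.
- manip.current_q(): joint angles.
- manip.current_joint_velocities(): joint speeds.
- manip.current_tau(): joint torques, N m.
- manip.current_tool_pos(): TCP position.
- manip.current_tcp_rot(): TCP orientation.
- manip.current_force(): force on the tool from outside, world axes, zero at the start.
- manip.current_wrist_torque(): the same for the moment, N m.
- manip.current_finger_gap(): finger opening in m.
- manip.current_gripper_force(): force on a finger pad.
Only numpy, scipy, OpenCV 4.12 (cv2) and the standard library are available. Lean on these libraries where they do the work, as an engineer would, in place of code of your own. Each camera call takes 0.05 s, during which the arm holds its last target. There are 200 camera calls.

TASK

Close up the jeweller's chest by pushing with the fingertips: first push both open ring drawers fully shut, in either order, and only then slide the aluminium cover on top towards the robot's right until it is fully closed over the stones. Push smoothly without slamming, and leave the tools, jar, ring box and other loose things standing where they are, without picking anything up.

Things in the scene. Friction and masses are not known exactly. Their poses are not given: they have to be found in the camera images.
- chest: dark wooden chest fixed to the bench, 240 deep (x) x 290 wide (y) x 70 high; origin: centre of its underside; x points from the drawer fronts to its back, y to the robot's left; yaw within 0.22 rad. Two drawers open towards the robot; on top: a well of cut stones (100 x 95) at the right, two brass guide strips 5 high along y, a sliding cover. No latch or spring; mm
- drawer_left (a joint): how far the left drawer is out, m: 0 fully shut, grows as it comes out towards the robot, at most 0.10, starts 0.035 to 0.075. About 2 N friction plus slight damping
- drawer_left_front (a point): centre of the outer face of the left drawer's flat pale wooden front, no handle, 130 wide x 42 high, lower edge 9 above the bench, this point 30 above it; moves with the drawer; axes as the chest's: +x pushes it shut. Shut, the face is 132 ahead of the chest's origin. Ring padding fills the drawer to 2 below the front's top; mm
- drawer_right (a joint): how far the right drawer is out, m: 0 fully shut, grows as it comes out towards the robot, at most 0.10, starts 0.035 to 0.075. About 2 N friction plus slight damping
- drawer_right_front (a point): centre of the outer face of the right drawer's flat pale wooden front, no handle, 130 wide x 42 high, lower edge 9 above the bench, this point 30 above it; moves with the drawer; axes as the chest's: +x pushes it shut. Shut, the face is 132 ahead of the chest's origin. Ring padding fills the drawer to 2 below the front's top; mm
- cover (a joint): how far the sliding cover is from closed, m: 0 fully closed over the stone well (against its stop), grows to the robot's left, at most 0.115, starts 0.075 to 0.110. About 1.5 N friction plus slight damping
- cover_edge (a point): centre of the left (+y) end face of the aluminium cover, a plate 120 (x) x 112 (y), from 71 to 87 above the bench, red line on top at this end; point 79 up; axes as the chest's; push along -y (robot's right) to close. Left of it the chest's top is bare, 70 above the bench, but for the guide strips (to 75) 60 to 66 either side in x; mm
- jar: bystander, loose: small closed amber glass jar with brass cap, 40 dia x 50 high, stands on the rear of the chest's top; origin at the centre of its underside, sizes in mm
- ring_box: bystander, loose: closed blue ring gift box 50 x 54 x 42 high, stands on the rear of the chest's top; origin at the centre of its underside, sizes in mm
- file_block: bystander, loose: wooden block 70 x 90 x 55 with four upright needle files reaching 155 high, on the bench at the robot's left; origin at the centre of its underside, sizes in mm
- doming_block: bystander, loose: steel cube, 55 side, on the bench at the left; origin at the centre of its underside, sizes in mm
- findings_bowl: bystander, loose: white ceramic bowl 90 dia x 35 high, on the bench at the right; origin at the centre of its underside, sizes in mm
- hammer: bystander, loose: small hammer 240 long lying on the bench at the left; origin under its middle, sizes in mm
- graver: bystander, loose: screwdriver-shaped graver 160 long lying on the bench at the right; origin under its middle, sizes in mm

How it is judged:
By the outcome, as a careful person would: the job done as asked, in the order asked, and still so for the second after the job is handed in, with the robot touching nothing.
It also fails if it takes over 54 s, if anything falls off the work surface, if the arm or the gripper's body presses on something with over 40 N, if the wrist force passes 120 N, or if a joint passes its speed limit or range.

## Working session

There is one attempt and no reset: what is moved stays moved. The work goes in short steps, each a Python script; the robot and the scene stay as the last script left them, time stands still between calls to the robot, and variables do not carry over. Pictures are saved under pics/ and viewed, at most 10 in all, crops included, and the job is handed in when it is done.

```bash
mkdir -p pics; ls
python3 - <<'E'
from bench import manip, effector, viewer
import cv2
for n in("scene","top"):
    cv2.imwrite(f"pics/{n}0.png",viewer.get_image(n)[:,:,::-1]); print(n,viewer.get_calibration(n))
print(manip.current_clock(),manip.current_tcp_rot(),manip.current_tool_pos())
E
```

```text
pics
scene {'vfov': 45.42967870231112, 'cx': 327.7466270383965, 'cy': 244.15449775324555, 'eye': array([ 1.30258811, -0.48277256,  0.88507878]), 'attitude': array([ 0.78906507,  0.45763788, -0.19667535, -0.35953122])}
top {'vfov': 52.25936560268738, 'cx': 327.91805953316594, 'cy': 240.87857170162482, 'eye': array([0.3869509 , 0.00308717, 1.11614045]), 'attitude': array([ 0.71072762, -0.69978608,  0.05479422, -0.04651101])}
0.1 [ 2.15652626e-01  9.76469768e-01 -8.27493094e-04 -2.27351620e-04] [0.27355971 0.58895643 0.2257862 ]
```

View pics/scene0.png

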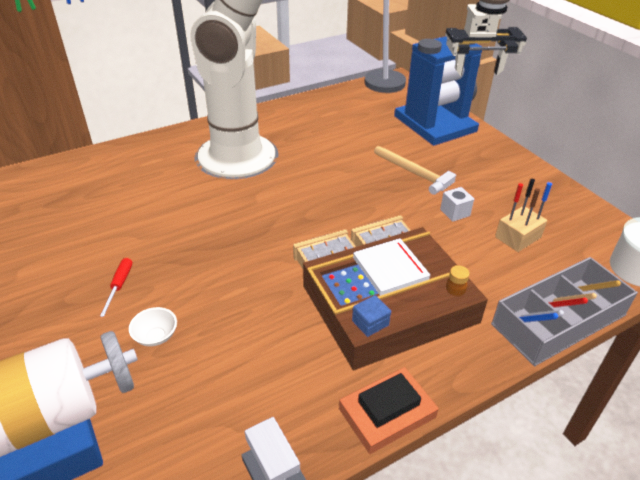

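View pics/top0.png

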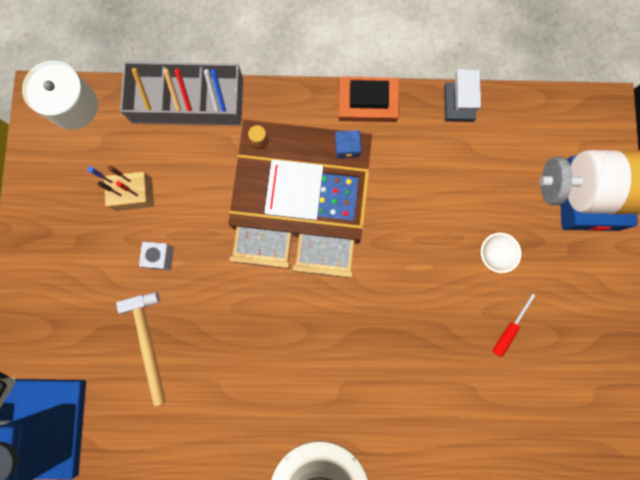

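The scene view shows the chest at about (390,290). The top view shows it at about (300,190), with both drawers out (fronts at about (260,263) and (323,270)) and the cover at about (294,190). I'll enlarge both.

Run:
```python
import cv2
a=cv2.imread("pics/top0.png")[115:280,220:380]; cv2.imwrite("pics/topc.png",cv2.resize(a,None,fx=3.6,fy=3.6,interpolation=cv2.INTER_CUBIC))
a=cv2.imread("pics/scene0.png")[210:360,290:490]; cv2.imwrite("pics/scenec.png",cv2.resize(a,None,fx=4,fy=4,interpolation=cv2.INTER_CUBIC))
```

```text
(no output)
```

View pics/topc.png

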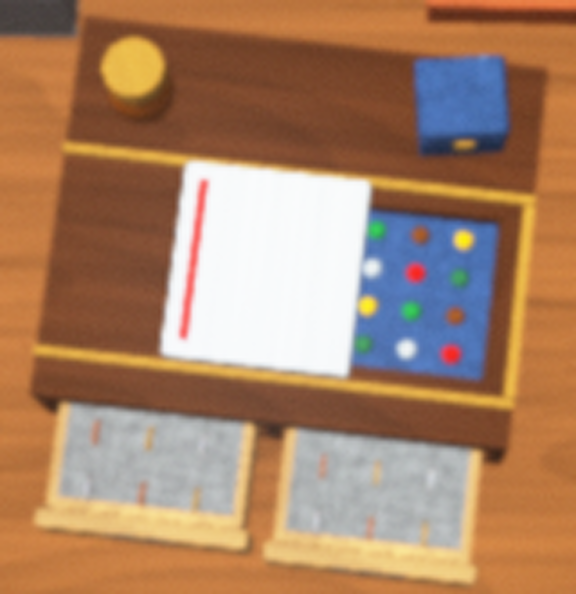

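View pics/scenec.png

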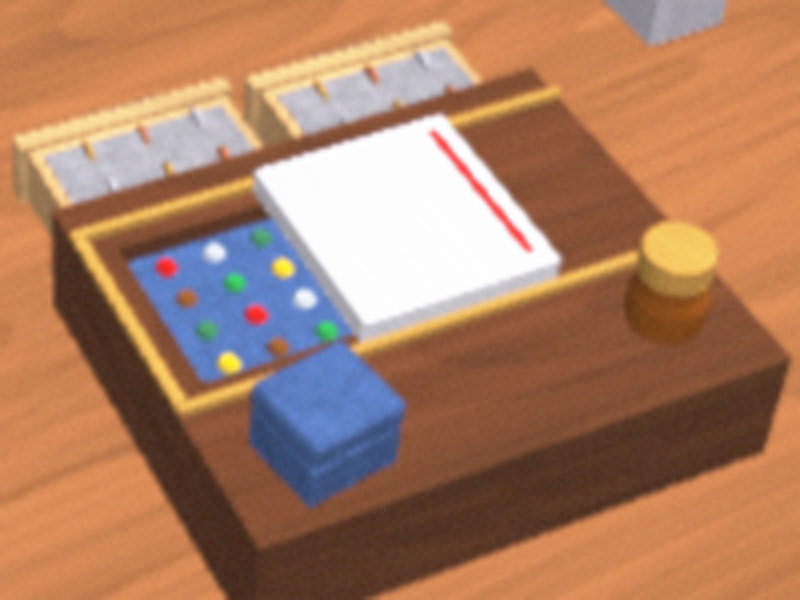

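The top crop gives the cover's top corners at (185,160), (370,183), (350,377) and (161,354). The drawer front edges run (37,522)–(246,540) and (266,553)–(474,573). The scene crop shows the same points, with cover corners at (443,115), (560,258), (363,328) and (254,172), and drawer front edges at (248,78)–(447,25) and (17,140)–(225,80). Next I'll triangulate and fit.

```bash
cat > h.py <<'E'
import numpy as np
from scipy.optimize import least_squares
from scipy.spatial.transform import Rotation as R
from bench import viewer
def P(n):
    c=viewer.get_calibration(n); f=240/np.tan(np.radians(c['vfov']/2))
    r=R.from_quat(c['attitude']).as_matrix()
    def p(X):
        d=(np.asarray(X)-c['eye'])@r
        return np.stack([c['cx']+f*d[...,0]/d[...,2],c['cy']+f*d[...,1]/d[...,2]],-1)
    return p
top,scene=P('top'),P('scene')
ct=lambda a:(np.array(a,float)+.5)/3.6-.5+[220,115]
cs=lambda a:(np.array(a,float)+.5)/4-.5+[290,210]
E
python3 - <<'E'
from h import *
D={'cBL':((185,160),(560,258)),'cBR':((370,183),(363,328)),'cFR':((350,377),(254,172)),'cFL':((161,354),(443,115)),
'chBL':((83,17),(788,360)),'chBR':((547,70),(258,548)),
'LL':((37,518),(447,25)),'LR':((248,538),(248,78)),'RL':((266,550),(225,80)),'RR':((475,572),(17,140))}
for k,(a,b) in D.items():
    s=least_squares(lambda X:np.r_[top(X)-ct(a),scene(X)-cs(b)],[.6,0,.07])
    print(k,s.x.round(4),s.fun.round(2))
def model(p):
    x,y,w,dl,dr,c=p; r=np.array([[np.cos(w),-np.sin(w)],[np.sin(w),np.cos(w)]])
    # cover right end when closed taken from edge; e = local y of cover_edge, xc = its local x centre
    m=lambda u,v,z:np.r_[r@[u,v]+[x,y],z]
    return m
def fun(p,full=False):
    m=model(p); dl,dr,e,xc,off=p[3],p[4],p[5],p[6],p[7]
    q={'cBL':m(xc+.06,e,.087),'cBR':m(xc+.06,e-.112,.087),'cFR':m(xc-.06,e-.112,.087),'cFL':m(xc-.06,e,.087),
    'chBL':m(.12,.145,.07),'chBR':m(.12,-.145,.07)}
    for n,d,s in(('L',dl,1),('R',dr,-1)):
        q[n+'L']=m(-.132-d,s*off+.065,.051);q[n+'R']=m(-.132-d,s*off-.065,.051)
    res=np.concatenate([np.r_[top(q[k])-ct(a),scene(q[k])-cs(b)] for k,(a,b) in D.items()])
    return res
_m=model
def model(p): return _m(p[:6])
s=least_squares(fun,[.63,0,0,.05,.05,.09,0,.07],loss='soft_l1')
print(s.x.round(4)); print(fun(s.x).reshape(-1,4).round(1))
m=model(s.x);print('L',m(-.132-s.x[3],s.x[7],.03),'R',m(-.132-s.x[4],-s.x[7],.03),'edge',m(s.x[6],s.x[5],.079))
E
```

```text
cBL [0.7115 0.1161 0.0881] [ 0.98  0.66  1.07 -0.18]
cBR [0.7007 0.0048 0.0847] [ 0.74  0.46  0.77 -0.08]
cFR [0.5817 0.0161 0.0862] [ 0.14  0.08  0.16 -0.01]
cFL [0.5933 0.1282 0.0868] [ 0.34  0.22  0.4  -0.05]
chBL [0.8081 0.1842 0.069 ] [ 1.06  0.77  1.12 -0.26]
chBR [ 0.7793 -0.1039  0.0706] [ 0.83  0.49  0.77 -0.05]
LL [0.4979 0.2042 0.0515] [ 0.33  0.22  0.42 -0.06]
LR [0.487  0.0751 0.0558] [ 0.66  0.39  0.79 -0.06]
RL [0.4801 0.0643 0.0537] [ 0.65  0.38  0.78 -0.05]
RR [ 0.4688 -0.0621  0.0542] [ 0.61  0.33  0.69 -0.  ]
[ 0.6744  0.052  -0.099   0.0586  0.0627  0.0674 -0.0287  0.0698]
[[ 1.1  0.5  1.2  0.4]
 [ 0.9 -0.1  0.9 -0.7]
 [ 0.  -0.   0.3 -0.3]
 [ 0.5  0.4  0.1 -0.2]
 [ 0.9  0.5  1.4 -0.6]
 [ 0.9  0.5  0.7  0.3]
 [ 0.   0.2  0.7  0. ]
 [ 0.6  1.4  0.5  1.1]
 [-0.3  0.4  1.6  0.6]
 [ 0.9  1.1  0.1  0.8]]
L [0.49163599 0.14027782 0.03      ] R [0.47381437 0.00178106 0.03      ] edge [0.65252972 0.12191171 0.079     ]
```

```bash
cat >> h.py <<'E'
from bench import manip, effector
C=np.array([.6744,.052]); w=-.099; r2=np.array([[np.cos(w),-np.sin(w)],[np.sin(w),np.cos(w)]])
m=lambda u,v,z:np.r_[r2@[u,v]+C,z]
a=(np.pi+w)/2; Q=[np.cos(a),np.sin(a),0,0]
def push(start,d,fast,maxd,lim,step=.0015):
    """from local start (u,v,z) along local unit d: fast stretch, then small steps until the force rises"""
    s,d=np.array(start),np.array(d); dw=r2@d; f0=manip.current_force()
    at=lambda t:m(s[0]+d[0]*t,s[1]+d[1]*t,s[2])
    F=lambda:-(manip.current_force()-f0)[:2]@dw
    t=fast; manip.servo_line(at(t),vel=.05); log=[round(F(),1)]
    while t<maxd and F()<lim:
        t+=step; manip.servo_line(at(t),vel=.03); log.append(round(F(),1))
    p=manip.current_tool_pos(); print('t',round(t,4),'F',log,'local',(r2.T@(p[:2]-C)).round(4),'clk',manip.current_clock())
    manip.servo_line(at(t-.03),vel=.1)
E
python3 - <<'E'
from h import *
effector.close()
u0=-.132-.0586-.03; 
manip.move_pose(m(u0,.07,.16),Q); manip.servo_line(m(u0,.07,.03),vel=.15)
print(manip.current_clock(),manip.current_finger_gap())
L=-.132-.0095-.006-u0
push((u0,.07,.03),(1,0),L,L+.025,7)
import cv2; cv2.imwrite("pics/top1.png",cv2.resize(viewer.get_image("top")[100:300,200:440,::-1],None,fx=3,fy=3))
E
```

```text
4.3333 0.0006415236031117477
t 0.0791 F [np.float64(1.1), np.float64(2.4), np.float64(1.4), np.float64(2.5), np.float64(7.1)] local [-0.1431  0.0699] clk 6.9417
```

View pics/top1.png

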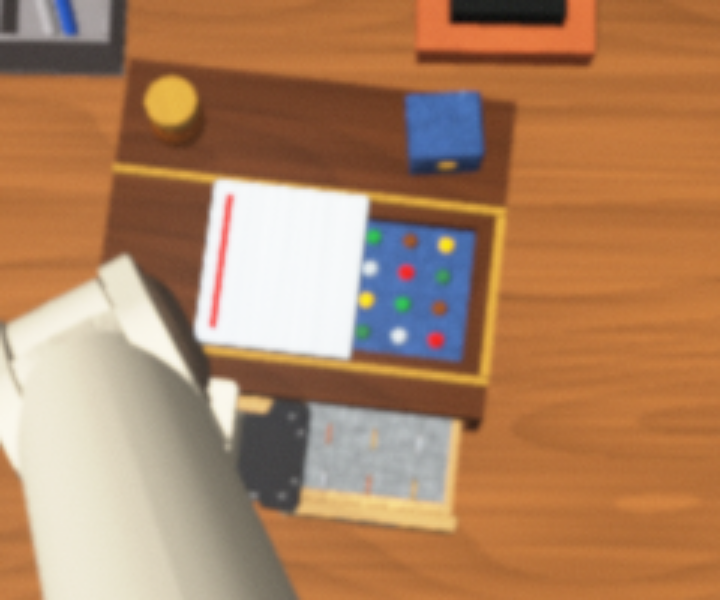

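The force rose from about 2 to 7 N at the expected stop, and the picture shows the left drawer closed as far as it is visible under the arm (240,405). The right drawer is next.

Run:
```python
from h import *
u0=-.132-.0627-.03
manip.servo_line(m(u0-.005,.07,.03)); manip.servo_line(m(u0-.005,-.07,.03)); 
L=-.132-.0095-.006-u0
push((u0,-.07,.03),(1,0),L,L+.025,10)
# clear view and go above the cover's left
manip.servo_line(m(-.2,-.07,.03));manip.servo_line(m(-.2,-.07,.2),vel=.25)
manip.move_pose(m(-.0287,.15,.2),Q)
manip.sleep(.2)
print(manip.current_clock())
import cv2; cv2.imwrite("pics/s2.png",cv2.resize(viewer.get_image("scene")[160:360,270:510,::-1],None,fx=3,fy=3))
cv2.imwrite("pics/t2.png",viewer.get_image("top")[:,:,::-1])
```

```text
t 0.0862 F [np.float64(0.5), np.float64(0.8), np.float64(1.2), np.float64(2.6), np.float64(5.6), np.float64(8.4), np.float64(11.3)] local [-0.1431 -0.0702] clk 12.3583
15.2833
```

View pics/s2.png

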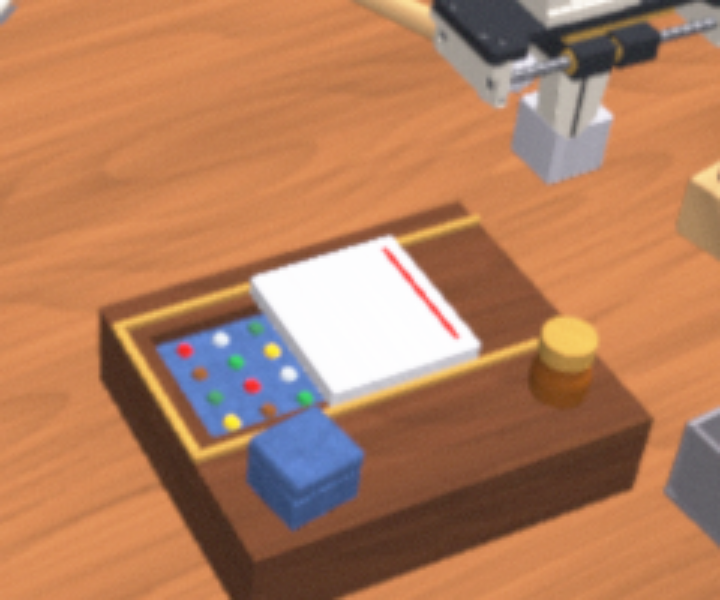

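View pics/t2.png

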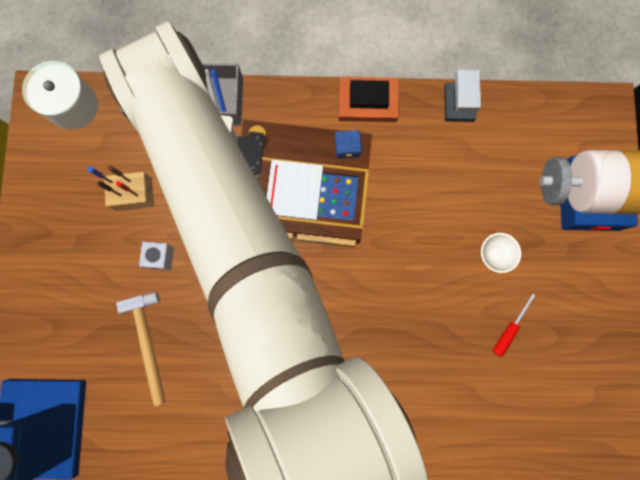

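Both drawers are shut: in the scene view nothing protrudes, and in the top view only flush fronts show at (325,238). The cover, jar and ring box haven't moved. Now I'll close the cover.

Run:
```python
from h import *
u=-.0287; v0=.13
manip.servo_line(m(u,v0,.2));manip.servo_line(m(u,v0,.078),vel=.1)
print(manip.current_tool_pos(),manip.current_force().round(1))
L=v0-.019-.0674+.075
push((u,v0,.078),(0,-1),L,L+.045,9,.002)
p=manip.current_tool_pos(); manip.servo_line(np.r_[p[:2],.2],vel=.2)
manip.move_pose(m(-.0287,.22,.25),Q)
manip.sleep(.2); print(manip.current_clock())
import cv2; cv2.imwrite("pics/s3.png",cv2.resize(viewer.get_image("scene")[160:360,270:510,::-1],None,fx=3,fy=3))
cv2.imwrite("pics/t3.png",cv2.resize(viewer.get_image("top")[100:300,200:440,::-1],None,fx=3,fy=3))
```

```text
[0.65935429 0.18445751 0.07892035] [ 0.2  0.6 -0. ]
t 0.1446 F [np.float64(1.0), np.float64(0.9), np.float64(0.6), np.float64(0.4), np.float64(-0.4), np.float64(0.5), np.float64(0.2), np.float64(-0.4), np.float64(-0.1), np.float64(-0.5), np.float64(2.2), np.float64(5.8), np.float64(8.8), np.float64(10.4)] local [-0.0288 -0.0087] clk 22.8083
25.0667
```

View pics/s3.png

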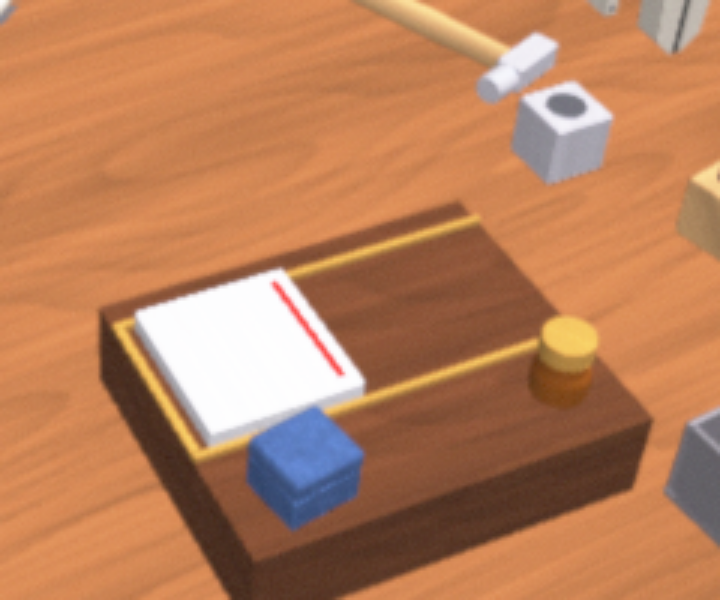

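View pics/t3.png

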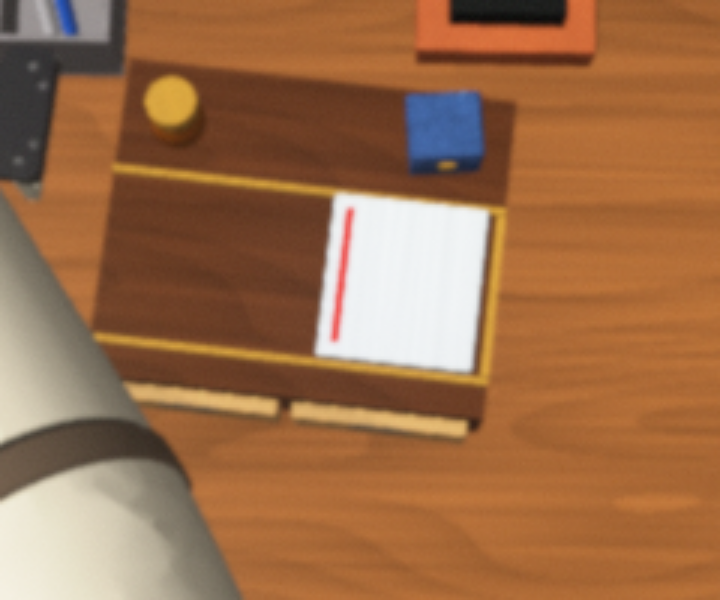

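Both views show the cover closed over the stones, centred over the well, with the push force rising to 10 N against its stop. Both drawer fronts are flush at (200,400) and (380,420), and the jar and ring box are where they were.

```bash
python3 -c "
from bench import manip
print(manip.hand_in())"
```

```text
the job is handed in; nothing more can be done
None
```

I pushed both drawers shut, then slid the cover closed over the stones, with every push ending at about 11 N or less; in the last pictures the jar and ring box had not moved, and the job was handed in at about 25 s.

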